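# Space a row of kitchen tiles with a notched spacer block

## Robot

A 6-joint arm with a two-finger parallel gripper is mounted at the origin on the work surface. World frame = base frame: x ahead of the robot, y to its left, z up, the work surface at z = 0. Lengths are in mm, angles in rad, forces in N, time in s.
With the tool pointing down it reaches from about 400 to 825 mm from the base axis. Payload 7 kg.
Tool frame: the origin (TCP) lies midway between the tips of the shut fingers; the grasp point (between the pads) lies 19 mm behind it; z points along the fingers, y is the line along which they close (so a half turn about z gives the same grasp; the last joint's range is limited). The gripper opens to 85 mm and grips with 20 to 120 N. Pads are 22 mm wide; open, the fingers measure 114 mm over their backs; the gripper's body (76 mm by 85 mm) begins 54 mm behind the grasp point. The pads swing forward as they close: fully open they stand 13 mm farther back than shut.
Start: joints at [-0.995, 0.359, 0.012, 0, -1.224, -0.288], TCP at [191.568, -647.223, 231.302] pointing down, gripper open.
Joint ranges: [-3.07, 3.07], [-1.43, 2.12], [-1.02, 1.25], [-3.03, 1.67], [-3.05, -0], [-3.03, 3.03]. Speed limits (rad/s): [2.39, 2.39, 3.01, 3.14, 3.14, 3.14].

## Interface

Orientations are given as a 3x3 rotation matrix whose columns are the frame's x, y, z axes.
In Python, from workcell import r gives the robot as it stands. Calls block until the motion is done:
- r.movep(position, orientation): joint-space move of the TCP to a pose.
- r.move_linear(position, rot=None, max_speed=150): straight line of the TCP; rot=None keeps the orientation; max_speed is the mean speed in mm/s.
- r.movej(angles): joint-space move.
- r.move_gripper(opening, grasp_force=None): finger opening in mm; grasp_force is the grip in N (None keeps the last); returns when the fingers have stopped.
- r.hold(seconds).
- r.solve_ik(position, orientation): joint angles nearest the present ones, or None.
- r.get_obs(): the state.
- r.grab_frame(name): name is "scene" or "top"; returns a dict with "image" (480x640x3 uint8, blue, green, red), "fov_y" (degrees; the focal length in pixels is half the picture's height over the tangent of half this angle, whatever the lens; pixels are square), "cx", "cy" (the principal point, pixels), "world_to_cam" (4x4, takes a point from world to camera coordinates). Camera axes: x right, y up, looking along -z (the intrinsics and any distortion apply to the point x, -y, -z); pixel columns grow to the right and rows downward; lengths in mm; the calibration is good to about 2 mm. A picture is of the moment at which its call begins. There is no depth.
A pose or a line that the arm cannot do raises r.MotionError and nothing moves.
- r.close_job(): hands the job in; it is judged then, once.
Trained networks look in a picture, given as the dict that the camera call returned (one of the last four; its "shot" number tells which), for a name from the list of things; names that differ only in an ending like _2 or _b are one class to them, and where a whole thing is asked for, a point or a joint stands for the part that bears it (a point fixed in the world has none). Each returns a list of dicts, best first, with "confidence" (0 to 1); they miss things now and then, are a little off and sometimes report something else, mostly with a low value. They report only what shows in the picture. A call takes as long as a camera call. They do not tell look-alikes from the thing itself.
- r.search_frame(picture, query): "at" ([x, y, z] in mm, in the coordinates of the camera as it stood for that picture, good to about 4 mm: the middle of the surface that is visible of it).
- r.pinpoint(picture, query): "at" ([x, y, z] in mm, in the coordinates of the camera as it stood for that picture, good to about 4 mm: a listed point, or the origin of a listed thing).
The state is a dict: "clock": time; "joint_positions": joint angles; "qd": joint speeds; "joint_efforts": joint torques, N m; "position": TCP position; "ee_rot": TCP orientation; "ft_force": force on the tool from outside, world axes, zero at the start; "moment": the same for the moment, N m; "grip_width": finger opening in mm; "finger_force": force on a finger pad.
Only numpy, scipy, OpenCV 4.12 (cv2) and the standard library are available. Lean on these libraries where they do the work, as an engineer would, in place of code of your own. Each camera call takes 0.05 s, during which the arm holds its last target. There are 200 camera calls.

## Task

Give the three-tile row two equal joints, working away from the glued tile: with the spacer block held astride the nearest loose tile, slide it up until the block's leading leg rests lightly and steadily against the glued tile, then step the block over to the last tile and do the same against the tile just set, without shifting that one. Move the tiles only with the block, never with the fingers, do not press hard (well under 15 N), and leave the small black inset tile, the pencil and the hammer alone. Finally stand the block back on its cork mat.

Things in the scene. Friction and masses are not known exactly. Their poses are not given: they have to be found in the camera images.
- board: Fixed plywood board, 190 (x) x 360 (y) x 12 mm, place and yaw vary. Origin: on its underside, under the centre line of the tile row; plywood from x = -120 to +70 mm, y = -180 to +180 mm. y runs along the row, x away from the robot. A fixed wooden ledger, 20 mm wide and 14 mm high above the plywood, runs behind the tiles at x = +50 to +70 mm.
- starter: Glued first tile, cream with a thin red stripe, fixed on the board at its +y end: 90 (x) x 60 (y, along the row) x 18 mm. Origin: centre of its underside, on the plywood's top; axes parallel to the board's. The row runs from it in its -y direction.
- tile_white: White loose tile with a thin red stripe, 90 (x) x 60 (y, along the row) x 18 mm, 0.29 to 0.44 kg, on the plywood, within 0.03 rad of the board's yaw, 2 to 5 mm off the ledger. Origin: centre of its underside. It is the middle or the last of the row. Starting gaps are 20 mm or more. It slides, and gives way, at an unknown friction of a few newtons.
- tile_black: Black loose tile with a thin red stripe, in all else the same as the white one; it has the other place in the row.
- spacer: Spacer block, orange with a wooden grip, 0.17 kg, standing on the mat. Origin: between its feet, 35.5 mm from the middle of the fixed orange leg at -y. Legs 7 mm (y) x 44 mm (x) x 26 mm high; notch between them for a 60 mm tile, from y = -32 mm to the blue leg. Bridge: y = -39 to +47 mm, underside z = 26, top z = 38 mm. Its +y starts within 0.85 rad of the board's.
- spacer_grip (a point): Centre of the block's wooden grip, 58 mm above its origin: 40 (x) x 24 (y) x 40 mm high, to be pinched across its y faces.
- spacer_notch (a point): Point in the block's notch, 12 mm above its origin. The blue leg at +y is clamped at an unmeasured setting s of 0 to 6 mm, other each time: its inner face is at y = 32 mm + s. With one leg driving the tile and the other touching the neighbour, the joint is 11 mm + s either way round: the block is the measure. Slide with the feet 2 to 5 mm above the plywood.
- mat: Fixed cork mat, 100 (x) x 120 (y) x 3 mm thick, on the worktop to the robot's right, where the spacer block stands. Origin: centre of its underside.
- inset: Small black inset tile, 35 x 35 x 10 mm, lying on the robot's side of the board, not part of the job. Origin: centre of its underside.
- pencil: Flat red carpenter's pencil, about 142 x 12 x 8 mm, lying on the robot's side of the board along the row, not part of the job. Origin: underside, near its middle.
- mallet: Hammer lying on the worktop beyond the mat, about 300 mm long, not part of the job. Origin: its underside.
Mind the look-alikes: they are no part of the job. Of the things shaped like the spacer, the orange one is meant.

How it is judged (in metres and radians):
On the way, in this order (a step that is already met when the one before it is completed fails the run):
1. the nearest loose tile stands in line at a block-wide joint (9.5 to 18.5 mm) from the glued tile, with the block astride it and bearing on the glued tile (((y of tile_white in the frame of starter between -0.0785 and -0.0695 m and x of tile_white in the frame of starter between -0.008 and 0.008 m and angle between the y axis of tile_white and the y axis of starter, either way round below 0.045 rad and contact force between spacer and starter above 0.4 N and horizontal distance between spacer and tile_white below 0.012 m) or (y of tile_black in the frame of starter between -0.0785 and -0.0695 m and x of tile_black in the frame of starter between -0.008 and 0.008 m and angle between the y axis of tile_black and the y axis of starter, either way round below 0.045 rad and contact force between spacer and starter above 0.4 N and horizontal distance between spacer and tile_black below 0.012 m))), for 0.2 s.
2. the last tile stands in line at a block-wide joint (9.5 to 18.5 mm) from the tile set before, with the block astride it and bearing on that tile (((y of tile_white in the frame of starter between -0.0785 and -0.0695 m and x of tile_white in the frame of starter between -0.008 and 0.008 m and angle between the y axis of tile_white and the y axis of starter, either way round below 0.045 rad and y of tile_black in the frame of tile_white between -0.0785 and -0.0695 m and x of tile_black in the frame of tile_white between -0.008 and 0.008 m and angle between the y axis of tile_black and the y axis of tile_white, either way round below 0.045 rad and contact force between spacer and tile_white above 0.4 N and horizontal distance between spacer and tile_black below 0.012 m) or (y of tile_black in the frame of starter between -0.0785 and -0.0695 m and x of tile_black in the frame of starter between -0.008 and 0.008 m and angle between the y axis of tile_black and the y axis of starter, either way round below 0.045 rad and y of tile_white in the frame of tile_black between -0.0785 and -0.0695 m and x of tile_white in the frame of tile_black between -0.008 and 0.008 m and angle between the y axis of tile_white and the y axis of tile_black, either way round below 0.045 rad and contact force between spacer and tile_black above 0.4 N and horizontal distance between spacer and tile_white below 0.012 m))), for 0.2 s.
At the end, for the whole second after the job is handed in: The two joints are equal within 1.5 mm (and 9.5 to 18.5 mm wide); the tiles are flat, in line within 8 mm, parallel within 0.045 rad and at rest; the spacer block stands upright on the cork mat, released and at rest, its centre within 35 mm of the mat's (((x of tile_white in the frame of starter between -0.008 and 0.008 m and angle between the y axis of tile_white and the y axis of starter, either way round below 0.045 rad and x of tile_black in the frame of tile_white between -0.008 and 0.008 m and angle between the y axis of tile_black and the y axis of tile_white, either way round below 0.045 rad and ((y of tile_white in the frame of starter between -0.07175 and -0.06925 m and y of tile_black in the frame of tile_white between -0.07175 and -0.06925 m) or (y of tile_white in the frame of starter between -0.07275 and -0.07025 m and y of tile_black in the frame of tile_white between -0.07275 and -0.07025 m) or (y of tile_white in the frame of starter between -0.07375 and -0.07125 m and y of tile_black in the frame of tile_white between -0.07375 and -0.07125 m) or (y of tile_white in the frame of starter between -0.07475 and -0.07225 m and y of tile_black in the frame of tile_white between -0.07475 and -0.07225 m) or (y of tile_white in the frame of starter between -0.07575 and -0.07325 m and y of tile_black in the frame of tile_white between -0.07575 and -0.07325 m) or (y of tile_white in the frame of starter between -0.07675 and -0.07425 m and y of tile_black in the frame of tile_white between -0.07675 and -0.07425 m) or (y of tile_white in the frame of starter between -0.07775 and -0.07525 m and y of tile_black in the frame of tile_white between -0.07775 and -0.07525 m) or (y of tile_white in the frame of starter between -0.07875 and -0.07625 m and y of tile_black in the frame of tile_white between -0.07875 and -0.07625 m))) or (x of tile_black in the frame of starter between -0.008 and 0.008 m and angle between the y axis of tile_black and the y axis of starter, either way round below 0.045 rad and x of tile_white in the frame of tile_black between -0.008 and 0.008 m and angle between the y axis of tile_white and the y axis of tile_black, either way round below 0.045 rad and ((y of tile_black in the frame of starter between -0.07175 and -0.06925 m and y of tile_white in the frame of tile_black between -0.07175 and -0.06925 m) or (y of tile_black in the frame of starter between -0.07275 and -0.07025 m and y of tile_white in the frame of tile_black between -0.07275 and -0.07025 m) or (y of tile_black in the frame of starter between -0.07375 and -0.07125 m and y of tile_white in the frame of tile_black between -0.07375 and -0.07125 m) or (y of tile_black in the frame of starter between -0.07475 and -0.07225 m and y of tile_white in the frame of tile_black between -0.07475 and -0.07225 m) or (y of tile_black in the frame of starter between -0.07575 and -0.07325 m and y of tile_white in the frame of tile_black between -0.07575 and -0.07325 m) or (y of tile_black in the frame of starter between -0.07675 and -0.07425 m and y of tile_white in the frame of tile_black between -0.07675 and -0.07425 m) or (y of tile_black in the frame of starter between -0.07775 and -0.07525 m and y of tile_white in the frame of tile_black between -0.07775 and -0.07525 m) or (y of tile_black in the frame of starter between -0.07875 and -0.07625 m and y of tile_white in the frame of tile_black between -0.07875 and -0.07625 m)))) and angle between each of tile_white, tile_black's own z axis and vertical below 0.05 rad and linear speed of each of tile_white, tile_black, spacer below 0.01 m/s and horizontal distance between spacer and mat below 0.035 m and z of spacer in the frame of mat between 0 and 0.006 m and angle between spacer's own z axis and vertical below 0.06 rad); the robot touches nothing.
It fails at once if the block presses on a tile with more than 15 N (contact force between spacer and starter above 15 N or contact force between spacer and tile_white above 15 N or contact force between spacer and tile_black above 15 N).
It fails at once if the fingers touch a tile (contact force between the fingers and starter above 0.5 N or contact force between the fingers and tile_white above 0.5 N or contact force between the fingers and tile_black above 0.5 N).
It fails at once if the inset tile, the pencil or the mallet is moved by more than 15 mm (distance of any of inset, pencil, mallet from where it was at the start of the episode above 0.015 m).
It also fails if it takes over 69 s, if anything falls off the work surface, if the arm or the gripper's body presses on something with over 40 N, if the wrist force passes 120 N, or if a joint passes its speed limit or range.

## Working session

There is one attempt and no reset: what is moved stays moved. The work goes in short steps, each a Python script; the robot and the scene stay as the last script left them, time stands still between calls to the robot, and variables do not carry over. Pictures are saved under pics/ and viewed, at most 10 in all, crops included, and the job is handed in when it is done.

```bash
ls; mkdir -p pics
cat > h.py <<'E'
import numpy as np, cv2
from workcell import r
def cam(f): return np.array(f["world_to_cam"])
def w(f,p): return (np.linalg.inv(cam(f))@np.r_[p,1])[:3]
def K(f):
    fl=240/np.tan(np.radians(f["fov_y"])/2); return fl,f["cx"],f["cy"]
def proj(f,P):
    c=cam(f)@np.r_[P,1]; fl,cx,cy=K(f); return np.array([cx+fl*c[0]/-c[2],cy+fl*(-c[1])/-c[2]])
def ray(f,uv,z):
    fl,cx,cy=K(f); d=np.array([(uv[0]-cx)/fl,-(uv[1]-cy)/fl,-1]); M=np.linalg.inv(cam(f))
    o=M[:3,3]; D=M[:3,:3]@d; return o+D*(z-o[2])/D[2]
E
python3 - <<'E'
from h import *
for n in("top","scene"):
    f=r.grab_frame(n); cv2.imwrite(f"pics/{n}0.png",f["image"]); print(n,[k for k in f if k not in("image",)],f["fov_y"],f["cx"],f["cy"],np.linalg.inv(cam(f)).round(3).tolist(),{k:f[k] for k in f if k not in("image","world_to_cam")})
    for q in("starter","tile_white","tile_black","spacer","spacer_grip","mat","inset","pencil","mallet","board"):
        print(q,[(w(f,d["at"]).round(1).tolist(),proj(f,w(f,d["at"])).round().tolist(),round(d["confidence"],2)) for d in r.pinpoint(f,q)[:3]])
E
```

```text
pics
top ['fov_y', 'cx', 'cy', 'world_to_cam', 'shot'] 54.99952645115696 318.0456329344066 241.11580641346248 [[0.017, 0.995, -0.097, 412.724], [-1.0, 0.018, 0.011, -97.878], [0.013, 0.097, 0.995, 1003.597], [0.0, 0.0, 0.0, 1.0]] {'fov_y': 54.99952645115696, 'cx': 318.0456329344066, 'cy': 241.11580641346248, 'shot': 1}
starter [([540.7, 220.7, 12.2], [166.0, 224.0], 0.82)]
tile_white [([526.2, 120.2, 13.7], [212.0, 231.0], 0.78)]
tile_black [([496.2, -10.2, 12.3], [272.0, 246.0], 0.71)]
spacer [([495.8, -303.9, 2.8], [407.0, 249.0], 0.95), ([342.1, -210.0, 3.1], [364.0, 320.0], 0.89), ([371.5, -335.6, 1.1], [422.0, 307.0], 0.82)]
spacer_grip [([282.8, -459.2, 59.5], [490.0, 354.0], 0.94), ([374.3, -333.9, 61.5], [428.0, 307.0], 0.9), ([344.7, -208.7, 58.3], [366.0, 320.0], 0.76)]
mat [([502.7, -317.6, -3.2], [413.0, 246.0], 0.93), ([410.3, 27.8, 13.8], [253.0, 286.0], 0.4)]
inset [([441.9, 177.3, 9.4], [184.0, 270.0], 0.69)]
pencil [([412.9, 28.0, 12.7], [253.0, 285.0], 0.88)]
mallet [([745.0, -300.8, 0.8], [406.0, 138.0], 0.66)]
board [([515.5, 81.2, 2.9], [231.0, 237.0], 0.75)]
sce
[... 351 characters left out ...]
14.0, 183.0], 0.9)]
tile_white [([522.1, 128.0, 13.7], [381.0, 200.0], 0.92)]
tile_black [([495.5, -11.2, 12.9], [330.0, 228.0], 0.82)]
spacer [([494.1, -294.0, 4.1], [231.0, 310.0], 0.86), ([367.8, -335.1, -1.1], [174.0, 288.0], 0.76), ([279.1, -447.1, -1.8], [101.0, 296.0], 0.68)]
spacer_grip [([371.1, -333.5, 58.9], [170.0, 270.0], 0.91), ([494.8, -296.8, 58.7], [227.0, 294.0], 0.85), ([342.6, -201.5, 59.1], [213.0, 225.0], 0.78)]
mat [([503.9, -308.6, -1.6], [229.0, 319.0], 0.88)]
inset [([443.1, 178.4, 13.2], [368.0, 173.0], 0.63)]
pencil [([415.5, 32.8, 15.0], [317.0, 199.0], 0.82)]
mallet [([744.9, -300.2, 4.7], [324.0, 394.0], 0.88)]
board [([512.9, 80.5, 1.7], [363.0, 213.0], 0.83)]
```

View pics/top0.png

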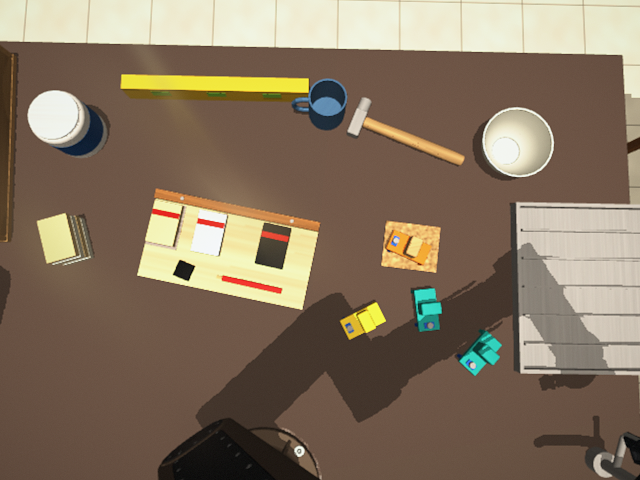

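View pics/scene0.png

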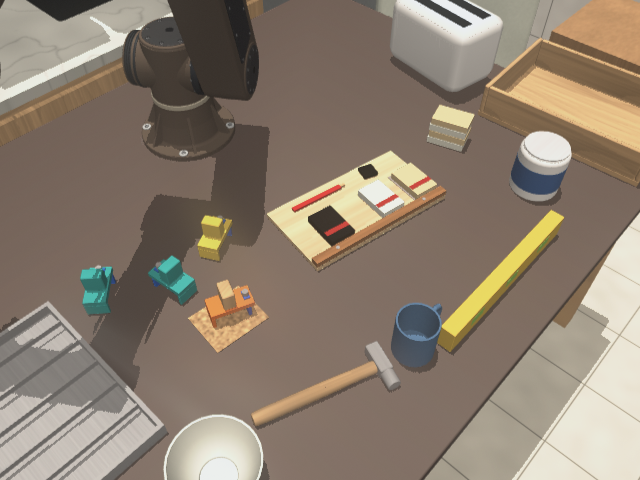

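Run:
```python
from h import *
t=cv2.imread("pics/top0.png"); s=cv2.imread("pics/scene0.png")
print(r.get_obs()["clock"])
a=cv2.resize(t[180:315,130:330],(800,540),interpolation=cv2.INTER_CUBIC); cv2.imwrite("pics/board.png",a)
b=cv2.resize(t[210:285,370:450],(400,375),interpolation=cv2.INTER_CUBIC); c=cv2.resize(s[270:345,190:270],(400,375),interpolation=cv2.INTER_CUBIC)
cv2.imwrite("pics/sp.png",np.hstack([b,c]))
```

```text
1.1
```

View pics/board.png

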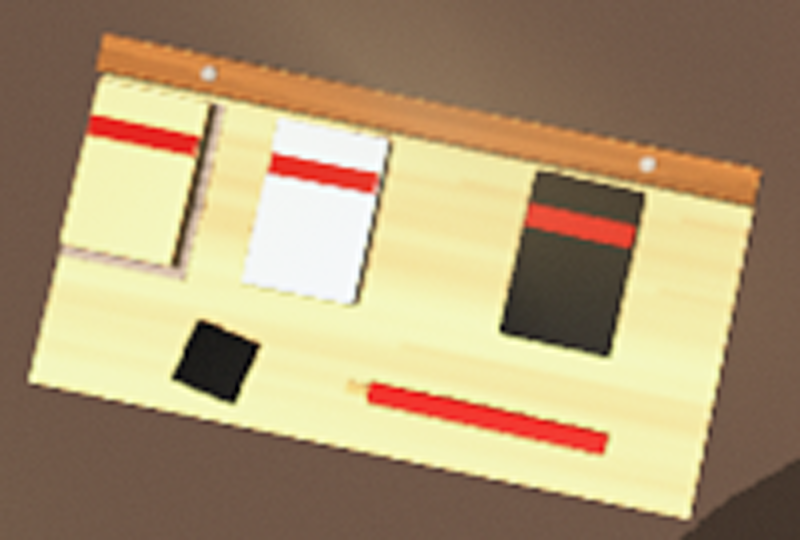

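View pics/sp.png

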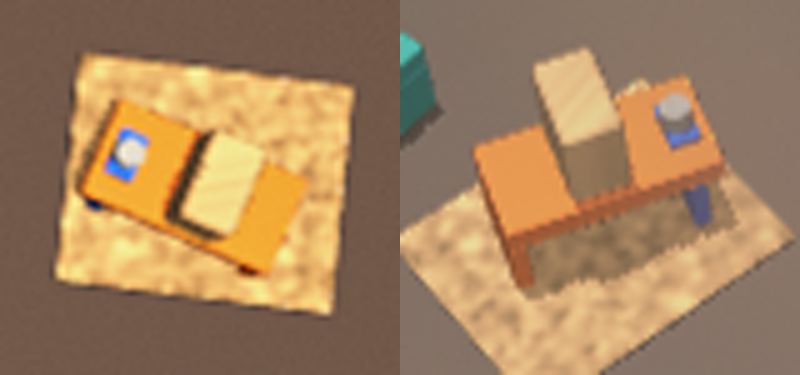

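Run:
```python
from h import *
f=r.grab_frame("top"); 
B=lambda u,v,z:ray(f,(130+(u+.5)/4-.5,180+(v+.5)/4-.5),z)
S=lambda u,v,z:ray(f,(370+(u+.5)/5-.5,210+(v+.5)/5-.5),z)
def rect(n,C):
    C=np.array(C)[:,:2]; print(n,"ctr",C.mean(0).round(1),"edges",[(round(float(np.hypot(*d)),1),round(float(np.arctan2(d[1],d[0])),4)) for d in np.roll(C,-1,0)-C])
# order: back +y, back -y, front -y, front +y
rect("board",[B(105,35,26),B(760,170,26),B(690,520,12),B(30,383,12)])
rect("white",[B(277,118,30),B(388,140,30),B(355,303,30),B(244,281,30)])
rect("black",[B(535,172,30),B(645,193,30),B(609,355,30),B(501,331,30)])
rect("starter",[B(103,82,30),B(212,103,30),B(178,266,30),B(66,246,30)])
rect("bridge",[S(118,100,41),S(308,180,41),S(265,270,41),S(82,195,41)])
rect("grip",[S(212,130,81),S(265,155,81),S(222,237,81),S(178,210,81)])
rect("mat",[S(85,53,3),S(355,88,3),S(332,315,3),S(57,280,3)])
```

```text
board ctr [488.5  82.3] edges [(358.6, -1.7568), (189.7, 2.9621), (359.8, 1.3848), (189.7, -0.1858)]
white ctr [522.2 123.7] edges [(60.3, -1.749), (88.3, 2.9801), (59.8, 1.3932), (88.3, -0.1555)]
black ctr [496.9 -12.8] edges [(59.6, -1.7419), (88.0, 2.9475), (58.4, 1.3703), (86.3, -0.1803)]
starter ctr [539.7 217.6] edges [(59.2, -1.7436), (88.5, 2.9838), (60.2, 1.4121), (89.3, -0.1682)]
bridge ctr [ 497.8 -298. ] edges [(86.4, -1.9549), (42.3, 2.6945), (82.6, 1.1975), (43.2, -0.3568)]
grip ctr [ 495.7 -300.2] edges [(23.5, -1.998), (37.7, 2.6599), (20.6, 1.0333), (35.4, -0.3998)]
mat ctr [ 502.4 -312.1] edges [(119.5, -1.6818), (100.2, 3.033), (120.5, 1.4621), (100.5, -0.1187)]
```

```bash
cat >> h.py <<'E'
def R(yd): # yd: direction angle of tool y axis
    c,s=np.cos(yd),np.sin(yd); return np.array([[-s,c,0],[c,s,0],[0,0,-1.]])
YAW=-0.186; O=np.array([513.1,77.7])
UX=np.array([np.cos(YAW),np.sin(YAW)]); UY=np.array([-np.sin(YAW),np.cos(YAW)])
def bd(x,y): return O+x*UX+y*UY
FL=None
E
python3 - <<'E'
from h import *
print(np.linalg.det(R(1.)))
for k in(0,np.pi):
    for p,y in(((496,-301.3,48),1.195),((*bd(0,47),60),1.385),((*bd(0,-92),60),1.385)):
        q=r.solve_ik(np.array(p),R(y+k)); print(k,None if q is None else np.round(q,2))
print(bd(0,47),R(1.385)@np.linalg.inv(R(1.385)) .round(2)[0])
print(np.round(r.get_obs()["ee_rot"],2).tolist(), r.get_obs()["ft_force"])
E
```

```text
1.0
0 [-0.21  0.39 -0.42  0.   -0.76 -1.74]
0 [ 0.6   0.31 -0.51 -0.   -0.75 -2.36]
0 [ 0.37  0.25 -0.59 -0.   -0.72 -2.13]
3.141592653589793 [-0.21  0.39 -0.42  0.   -0.76  1.4 ]
3.141592653589793 [ 0.6   0.31 -0.51  0.   -0.75  0.79]
3.141592653589793 [ 0.37  0.25 -0.59  0.   -0.72  1.01]
[521.79168075 123.88933519] [ 0.99638493 -0.00413253  0.        ]
[[-0.96, -0.28, -0.0], [-0.28, 0.96, 0.0], [0.0, 0.0, -1.0]] [ 0.10310181 -0.53013742  0.4157323 ]
```

```bash
cat >> h.py <<'E'
RG=R(1.195+np.pi); RB=R(1.385+np.pi)
def ft(n=8):
    F=[]
    for _ in range(n): F.append(r.get_obs()["ft_force"]); r.hold(0.02)
    return np.mean(F,0),np.std(F,0)
E
python3 - <<'E'
from h import *
r.movep(np.array([496,-301.3,120]),RG)
r.move_linear(np.array([496,-301.3,49]),max_speed=100)
print(ft())
r.move_gripper(20,60)
o=r.get_obs(); print(o["grip_width"],o["finger_force"],o["position"],ft())
f=r.grab_frame("scene"); 
r.move_linear(np.array([496,-301.3,150]))
o=r.get_obs(); print(o["grip_width"],o["clock"],ft())
x,y=bd(-6,47-1.5)
r.movep(np.array([x,y,150]),RB)
r.move_linear(np.array([x,y,45+1+12+18+8]),max_speed=100)
r.hold(.3); print(r.get_obs()["position"],ft(),r.get_obs()["clock"])
f=r.grab_frame("scene"); cv2.imwrite("pics/scene1.png",f["image"])
for q in("spacer","spacer_grip","spacer_notch"): print(q,[(w(f,d["at"]).round(1).tolist(),round(d["confidence"],2)) for d in r.pinpoint(f,q)])
c=f["image"]
t=r.grab_frame("top"); cv2.imwrite("pics/top1.png",t["image"]); t=t["image"]
a=cv2.resize(c[140:240,320:440],(600,500),interpolation=cv2.INTER_CUBIC)
cv2.imwrite("pics/hov.png",a); cv2.imwrite("pics/hovt.png",cv2.resize(t[180:280,130:270],(700,500),interpolation=cv2.INTER_CUBIC))
E
```

```text
(array([-0.126365  , -0.22177944,  0.13150751]), array([0.44654478, 0.41633515, 0.41260892]))
23.538074141288885 58.968894481658936 [ 496.31596566 -301.3691015    49.28384412] (array([0.34232636, 0.08642726, 2.59286615]), array([0.34779633, 0.40874242, 0.24321682]))
23.19271940415359 5.475 (array([-0.04653675,  0.06638628, -2.10652506]), array([0.45079161, 0.56567073, 0.3791934 ]))
[515.84035738 123.69557035  84.49502762] (array([ 0.00826699,  0.05710798, -1.80643831]), array([0.60854797, 0.32000884, 0.59073169])) 8.4167
spacer [([342.2, -207.3, 2.2], 0.97), ([370.6, -335.8, -2.2], 0.92), ([279.3, -450.1, -1.9], 0.87), ([515.6, 127.2, 35.8], 0.78)]
spacer_grip [([285.9, -450.1, 57.8], 0.86), ([516.6, 123.2, 95.2], 0.82), ([345.2, -201.5, 59.7], 0.77), ([375.0, -335.0, 61.0], 0.7), ([539.3, 225.4, 12.7], 0.28)]
spacer_notch [([372.7, -336.2, 7.1], 0.85), ([340.0, -203.3, 10.8], 0.81), ([514.1, 126.4, 51.0], 0.66), ([284.8, -446.5, 12.2], 0.59)]
```

View pics/hov.png

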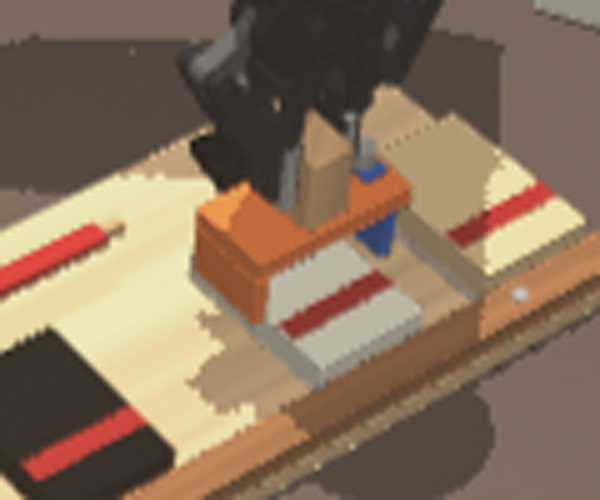

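View pics/hovt.png

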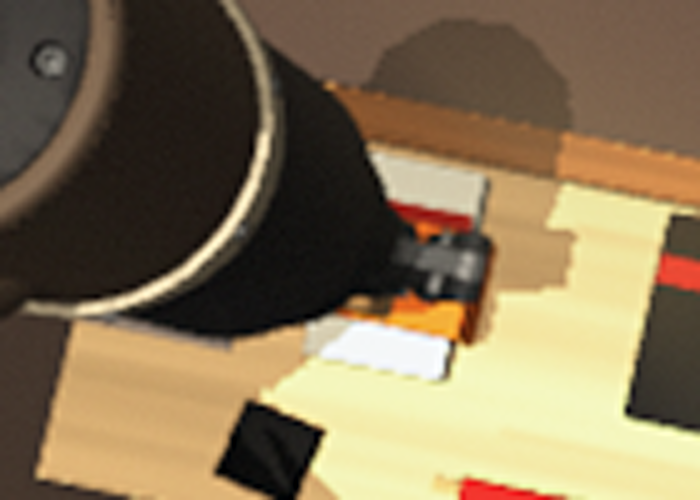

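Run:
```python
from h import *
f=r.grab_frame("scene"); im=f["image"]; u0,v0,k=350,150,10
a=cv2.resize(im[v0:v0+60,u0:u0+80],(800,600),interpolation=cv2.INTER_CUBIC)
o=r.get_obs(); p=o["position"]; d=o["ee_rot"][:,1]*-1; print(p,np.arctan2(d[1],d[0]))
by=d; bx=np.array([by[1],-by[0],0]); bo=np.array([p[0],p[1],p[2]-46])
def px(P): q=proj(f,P); return tuple(int(round((q[i]-(u0,v0)[i]+.5)*k)) for i in(0,1))
def box(c,ex,ey,x0,x1,y0,y1,z0,z1,col):
    V=[[px(c+ex*x+ey*y+np.array([0,0,z])) for x,y in((x0,y0),(x1,y0),(x1,y1),(x0,y1))] for z in(z0,z1)]
    for L in V: cv2.polylines(a,[np.array(L)],True,col,1)
    for s,e in zip(*V): cv2.line(a,s,e,col,1)
box(bo,bx,by,-22,22,-39,-32,0,26,(255,255,0)); box(bo,bx,by,-22,22,-39,47,26,38,(0,255,0))
box(bo,bx,by,-22,22,32,39,0,26,(255,0,255))
e3=lambda v:np.r_[v,0]
box(np.r_[bd(0,47),12],e3(UX),e3(UY),-45,45,-30,30,0,18,(0,255,255))
cv2.imwrite("pics/ov.png",a)
```

```text
[515.60295919 123.5310114   83.99316504] 1.3850139350620465
```

View pics/ov.png

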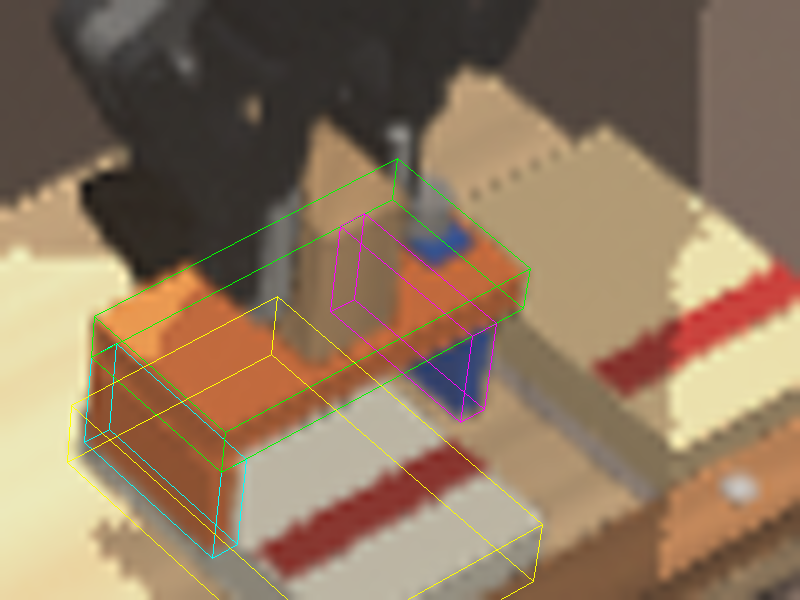

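```bash
cat >> h.py <<'E'
RT=R(1.393+np.pi)
def lower(xy,rot,z0=79.,z1=61.5):
    r.move_linear(np.array([*xy,z0]),rot=rot,max_speed=60)
    r.hold(.2); b,_=ft(10); z=z0; print("base",b)
    while z>z1+.01:
        z=max(z-(.5 if z>72.5 else 2),z1); r.move_linear(np.array([*xy,z]),rot=rot,max_speed=15)
        d=ft(4)[0]-b
        if d[2]>2.5 or np.hypot(d[0],d[1])>3.5:
            print("CONTACT",z,d.round(1),r.get_obs()["moment"]); r.move_linear(np.array([*xy,z0]),rot=rot,max_speed=30); return False
    d=ft(10)[0]-b; print("down",d.round(2),r.get_obs()["position"],r.get_obs()["clock"]); return True
E
python3 - <<'E'
from h import *
print(r.get_obs()["clock"],lower(bd(0,46.8),RT))
E
```

```text
base [ 0.13466262  0.0334781  -1.54576387]
CONTACT 75.5 [-1.6 -0.9  6.5] [-0.13692815  0.63833691  0.0401033 ]
8.7167 False
```

```bash
cat >> h.py <<'E'
def wr(n=20):
    F=[]
    for _ in range(n):
        o=r.get_obs(); F.append(np.r_[o["ft_force"],o["moment"]]); r.hold(0.02)
    return np.mean(F,0)
def touch(xy,rot,z0=77.5,zmin=74.5):
    r.move_linear(np.array([*xy,z0]),rot=rot,max_speed=60); r.hold(.2); b=wr(); z=z0
    while z>zmin:
        z-=.25; r.move_linear(np.array([*xy,z]),rot=rot,max_speed=15)
        if ft(4)[0][2]-b[2]>3: break
    d=wr()-b; print("touch",xy,z,d.round(3),r.get_obs()["position"],r.get_obs()["clock"])
    r.move_linear(np.array([*xy,z0]),rot=rot,max_speed=30); return d
E
python3 - <<'E'
from h import *
print(wr().round(3))
touch(bd(0,46.8),RT)
f=r.grab_frame("scene"); im=f["image"]; u0,v0,k=350,150,10
a=cv2.resize(im[v0:v0+60,u0:u0+80],(800,600),interpolation=cv2.INTER_CUBIC); cv2.imwrite("pics/hov2.png",a)
E
```

```text
[ 5.000e-03 -1.080e-01 -1.916e+00 -6.000e-03  1.000e-03  6.000e-03]
touch [521.75469487 123.69278483] 75.75 [-1.379 -0.856  6.613 -0.157  0.536  0.035] [521.88569911 123.71576248  75.96163806] 15.5167
```

View pics/hov2.png

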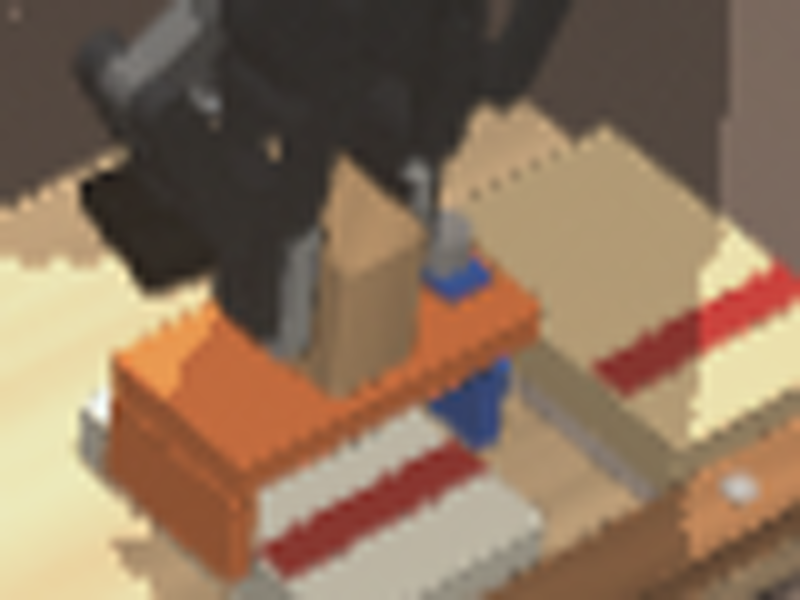

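Run:
```python
from h import *
for y in(48.4,):
    d=touch(bd(0,y),RT,z0=77.5,zmin=73.5)
```

```text
touch [522.05058188 125.26518773] 73.5 [ 0.207 -0.251 -0.21   0.014 -0.006 -0.007] [522.03607163 125.24183826  73.49224914] 22.0
```

```bash
cat >> h.py <<'E'
uy=np.r_[UY,0]
def push(x,y0,yfast,ymax,rot,z=61.5,thr=1.3,step=.2):
    b,_=ft(8); print("base",(b@uy).round(2))
    r.move_linear(np.array([*bd(x,yfast),z]),rot=rot,max_speed=20); r.hold(.1)
    y=yfast; H=[]
    while y<ymax:
        f=-(ft(3)[0]-b)@uy
        if len(H)>=4 and f>np.median(H[-12:])+thr:
            f2=-(ft(10)[0]-b)@uy; print("jump?",y,f.round(2),f2.round(2),np.median(H[-12:]).round(2))
            if f2>np.median(H[-12:])+thr*.8: break
            f=f2
        H.append(f); y+=step; r.move_linear(np.array([*bd(x,y),z]),rot=rot,max_speed=10)
    r.hold(.3); F=ft(10)[0]-b
    print("end y",y,"F",F.round(2),-(F@uy).round(2),"H",np.round(H,1).tolist(),r.get_obs()["position"],r.get_obs()["clock"]); return y,H
E
python3 - <<'E'
from h import *
r.move_linear(np.array([*bd(0,48.4),61.5]),rot=RT,max_speed=30)
print(ft(8)[0])
push(0,48.4,66,77,RB)
E
```

```text
[-0.01961078  0.06987538 -1.74108594]
base -0.15
end y 77.00000000000016 F [-0.29 -1.1  -0.71] 1.13 H [0.1, 0.9, 1.1, 1.3, 0.8, 1.6, 1.2, 1.6, 1.0, 1.3, 1.0, 1.3, 1.3, 1.2, 0.5, 1.1, 1.1, 1.2, 1.0, 1.4, 1.0, 0.9, 1.1, 0.7, 0.6, 1.2, 0.6, 1.5, 1.1, 1.1, 1.0, 1.2, 0.6, 1.3, 1.0, 1.1, 1.0, 0.8, 1.1, 1.1, 1.0, 0.8, 1.4, 1.2, 1.1, 1.2, 1.0, 1.3, 0.8, 1.5, 1.3, 0.9, 1.2, 1.2, 1.2] [527.34097578 153.39853477  61.49797135] 41.3333
```

```bash
cat >> h.py <<'E'
def push2(x,y,ymax,rot,base,z=61.5,thr=1.5,step=.3,sp=60):
    H=[];t0=r.get_obs()["clock"]
    while y<ymax:
        y+=step; r.move_linear(np.array([*bd(x,y),z]),rot=rot,max_speed=sp)
        f=-(ft(3)[0]@uy)-base; H.append(round(float(f),1))
        if f>thr:
            f=-(ft(6)[0]@uy)-base; H.append(round(float(f),1))
            if f>thr*.8: break
    t=r.get_obs()["clock"]; r.hold(.15); f=-(ft(6)[0]@uy)-base
    print("end",y,"extra",f.round(2),H,"t",t0,t,r.get_obs()["clock"]); return y,f
E
python3 - <<'E'
from h import *
push2(0,77.,82,RB,1.2)
f=r.grab_frame("scene"); cv2.imwrite("pics/scene2.png",f["image"])
E
```

```text
end 78.49999999999999 extra 2.74 [0.2, -0.0, -0.3, -0.1, 1.9, 1.8] t 41.3333 42.9333 43.1833
```

Run:
```python
from h import *
from scipy.optimize import minimize
fr={n:r.grab_frame(n) for n in("top","scene")}   # calibration only
e3=lambda v:np.r_[v,0]
def hull(f,x,y,a,S=8):
    ex=UX*np.cos(a)+UY*np.sin(a); ey=-UX*np.sin(a)+UY*np.cos(a)
    P=[proj(f,np.r_[bd(x,y)+ex*i*45+ey*j*30,z]) for i in(-1,1) for j in(-1,1) for z in(12,30)]
    return cv2.convexHull(np.array(P,np.float32))
for n,im in(("top","top0"),("scene","scene0")):
    I=cv2.imread(f"pics/{im}.png"); f=fr[n]
    h0=hull(f,0,-91,0); x,y,ww,hh=cv2.boundingRect(h0); x-=6;y-=6;ww+=12;hh+=12
    C=I[y:y+hh,x:x+ww].astype(int); lum=C.max(2); red=(C[:,:,2]>90)&(C[:,:,1]<110)
    S=8; big=cv2.resize(C.astype(np.uint8),None,fx=S,fy=S,interpolation=cv2.INTER_LINEAR).astype(int)
    M=((big.max(2)<120)|((big[:,:,2]>100)&(big[:,:,1]<120))).astype(np.uint8)
    num,lab,st,_=cv2.connectedComponentsWithStats(M); M=(lab==1+np.argmax(st[1:,4])).astype(np.uint8)
    def cost(p):
        q=((hull(f,*(p*[1,1,.02]))-[x,y]+.5)*S*16).astype(np.int32); Z=np.zeros_like(M); cv2.fillConvexPoly(Z,q,1,shift=4); return float((Z!=M).sum())
    b=min((minimize(cost,[x0,y0,0],method="Nelder-Mead",options=dict(initial_simplex=[[x0,y0,0],[x0+3,y0,0],[x0,y0+3,0],[x0,y0,1]])) for x0 in(0,3) for y0 in(-92,-89)),key=lambda b:b.fun)
    print(n,b.x*[1,1,.02],b.fun/M.sum(),M.sum()/S/S)
# blue leg: hover picture scene1
f=fr["scene"]; I=cv2.imread("pics/scene1.png"); C=I[185:200,385:405].astype(int)
m=(C[:,:,0]>C[:,:,2]+40)&(C[:,:,0]>C[:,:,1]+20); ys,xs=np.nonzero(m); print("blue rows",[(int(v)+185,int(xs[ys==v].min())+385,int(xs[ys==v].max())+385) for v in np.unique(ys)])
bo=np.array([515.7,123.6,38.2]);bx=e3(UX);by=e3(UY)
for s in(0,2,4,6): print(s,[proj(f,bo+bx*22+by*q+np.array([0,0,z])).round(1).tolist() for q in(32+s,39+s) for z in(0,24)])
```

```text
top [ 1.01834756e+00 -9.12529221e+01  3.98564142e-04] 0.06239200610793361 1166.515625
scene [-1.08032526e+00 -8.91410706e+01 -2.94243077e-02] 0.0642817783706969 1077.53125
blue rows [(185, 394, 398), (186, 392, 397), (187, 392, 397), (188, 393, 397), (189, 394, 397), (190, 396, 396)]
0 [[395.5, 191.6], [396.6, 183.7], [397.9, 190.3], [399.1, 182.4]]
2 [[396.2, 191.3], [397.3, 183.4], [398.6, 190.0], [399.8, 182.1]]
4 [[396.9, 190.9], [398.0, 183.0], [399.3, 189.6], [400.4, 181.7]]
6 [[397.6, 190.5], [398.7, 182.6], [400.0, 189.2], [401.1, 181.3]]
```

Run:
```python
from h import *
P=lambda x,y,z:np.array([*bd(x,y),z])
RK=R(1.375+np.pi)
r.move_linear(P(0,76.5,61.5),rot=RB,max_speed=20)
r.move_linear(P(0,76.5,86),max_speed=80)
x=0;y=-90.0
r.move_linear(P(x,y,86),rot=RK,max_speed=150)
r.move_linear(P(x,y,77),max_speed=80); r.hold(.1); b=wr(6)
print("start",r.get_obs()["clock"])
for k in range(3):
    ok=True
    for z in(76.25,75.8,75.3,74.5):
        r.move_linear(P(x,y,z),rot=RK,max_speed=40)
        d=wr(3)-b
        if d[2]>2.5:
            d=wr(6)-b; off=(d[3]-.42*d[1])/d[2]; print("contact",y,z,d.round(2),"dy",off.round(3),r.get_obs()["clock"])
            r.move_linear(P(x,y,77),max_speed=40); y+=1.5*np.sign(off); ok=False; break
    if ok: break
if ok:
    r.move_linear(P(x,y,61.5),max_speed=60)
    d=wr(6)-b; print("down",y,d.round(2),r.get_obs()["clock"])
```

```text
start 45.7583
down -90.0 [ 0.49 -0.09 -0.39  0.01 -0.03  0.02] 47.425
```

Run:
```python
from h import *
P=lambda y:np.array([*bd(0,y),61.5])
b=-(ft(8)[0]@uy)
r.move_linear(P(-82),rot=RB,max_speed=20)
r.move_linear(P(3),max_speed=45)
y=3.; H=[]
while y<8.3:
    st=.6 if y<4.7 else .3; y+=st
    r.move_linear(P(y),max_speed=60); f=-(ft(7)[0]@uy)-b; H.append(round(float(f),2))
    if len(H)>2 and f>np.median(H[:4])+.6:
        g=-(ft(10)[0]@uy)-b; print("?",y,f,g)
        if g>np.median(H[:4])+.5: break
r.hold(.1); g=-(ft(8)[0]@uy)-b
print(y,H,g,r.get_obs()["clock"])
```

```text
? 7.199999999999998 3.674501386234922 3.2483859166248057
7.199999999999998 [1.56, 2.04, 1.87, 1.87, 2.14, 2.1, 2.03, 1.56, 2.34, 1.74, 3.67] 3.9324514865097577 54.5833
```

Run:
```python
from h import *
P=lambda y,z:np.array([*bd(0,y),z])
r.move_linear(P(5.2,61.5),rot=RB,max_speed=20)
r.move_linear(P(5.2,95),max_speed=80)
f=r.grab_frame("scene"); cv2.imwrite("pics/s3.png",f["image"])
r.movep(np.array([501,-309,90]),RG)
r.move_linear(np.array([501,-309,51]),max_speed=80); b=ft(4)[0]
print(r.get_obs()["clock"])
z=51
while z>48.4:
    z-=.5; r.move_linear(np.array([501,-309,z]),max_speed=30)
    if (ft(3)[0]-b)[2]>2: break
print(z,(ft(4)[0]-b).round(1),r.get_obs()["clock"])
r.move_gripper(60)
r.move_linear(np.array([501,-309,130]),max_speed=120)
o=r.get_obs();print(o["clock"],o["grip_width"])
t=r.grab_frame("scene"); cv2.imwrite("pics/s4.png",t["image"]); I=t["image"]
cv2.imwrite("pics/fin.png",np.hstack([cv2.resize(I[150:270,310:430],(400,400)),cv2.resize(I[250:370,170:290],(400,400))]))
```

```text
57.6083
49.0 [-1.1  0.9  4.4] 58.875
60.1417 59.738142010761244
```

View pics/fin.png

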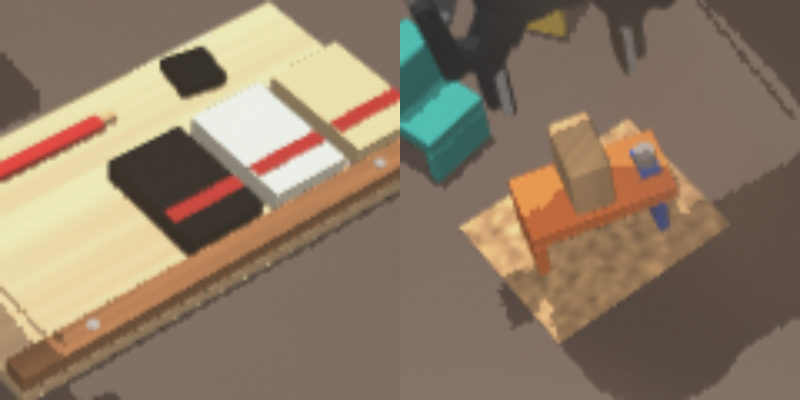

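The picture shows the three tiles in line with equal joints. The orange block stands upright on the mat, with the gripper clear of it.

```bash
python3 -c "
from workcell import r
print(r.close_job(), r.get_obs()['clock'])"
```

```text
the job is handed in; nothing more can be done
the job is handed in; nothing more can be done
```

The job is handed in at about 60 s of the 69 s allowed. White is set against the glued tile and black against white, with joints of about 11 mm that look equal in the last picture, and the orange block stands on its cork mat; no verdict was returned. On the first lowering the block's leg touched down on the white tile at about 6.6 N, under the 15 N limit.

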